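Clamp the lampholder carrier on the garage shelf

TASK

Slide the loose aluminium lampholder carrier, tongue first, fully home under the blue clamp against its end stop. Then tighten the brass knurled thumbscrew clockwise until its foot seats firmly on the tongue, stopping as soon as the resistance clearly rises: do not overtighten it. Let go and leave the torch, tester, fuse and bulb where they are.

Things in the scene. Friction and masses are not known exactly. Their poses are not given: they have to be found in the camera images.
- carrier: Loose carrier, about 280 g: flat perforated aluminium strip 130 x 40 x 6 mm with a square black lampholder on it. Origin: strip's underside, below the lampholder's centre. Own x points along the strip to the tongue (ends at x = +95 mm; tail at -35 mm), z up. It starts flat on the table before the clamp's mouth, roughly pointing into it.
- lampholder (a point): Centre point of the carrier's empty lampholder, 30 mm above the strip's underside, straight above the carrier's origin. The lampholder is a black square block, 32 x 32 mm, standing from 6 to 50 mm above the underside, sides parallel to the carrier's axes: the handle to grip and push by.
- tongue_tip (a point): Middle of the carrier tongue's end face, 95 mm along the carrier's x from its origin, 3 mm above the underside.
- guide: Blue steel guide bolted to the table. Origin: on the table under the thumbscrew's axis; own x is the way the tongue goes in, z up. Two posts, x = -14 to +14 mm, 34 mm high, inner faces at y = +-23 mm, outer at +-37; flanges 5 mm high out to y = +-53. The tongue slides between the posts on the table top to the end stop.
- stop_face (a point): Middle of the end stop's face: guide x = +28 mm, y = 0, 9 mm above the table. The stop is rigid, 106 mm wide, 18 mm high, 12 mm thick. Fully home, the tongue's tip touches this face; the carrier's origin is then at guide x = -67 mm, y = 0, x axes parallel.
- clamp: Blue bridge fixed across the guide's posts (same origin and axes as the guide), 28 x 74 mm, from z = 34 to 46 mm, with a captive thumbscrew on top and, below, a round rubber-faced foot 22 mm across. At the start the foot hangs an unknown 6 to 15 mm above the height of the tongue's top, so seating takes roughly 1.0 to 2.5 rad of turning.
- screw_nut (a point): Where the thumbscrew's stem enters the bridge. Clockwise from above drives the foot down 6 mm per rad (the screw stays at its height). Turning freely takes a steady 0.08 N m. Once the foot meets the tongue the torque climbs by about 0.02 N m (3.5 N of clamping) per 0.1 rad, as its rubber gives. 10 to 20 N is firm. Let go, it stays, or eases back to 10 N if above.
- knob_grip (a point): Point on the thumbscrew's vertical axis amid its brass knurled head, 72 mm above the table (does not turn with it). The head is a cylinder 28 mm in diameter, from 58 to 84 mm above the table (12 to 38 mm above the bridge's top), on a 10 mm stem. Grip it at any yaw.
- torch: Stainless steel torch lying down, 145 mm long, 35 mm across the head, origin at its underside below the middle, leave alone.
- tester: Blue plastic tester lying flat, 120 x 60 x 26 mm, origin at the centre of its underside, leave alone.
- fuse: Grey screw-in fuse standing up, 33 mm across, 48 mm high, origin at the centre of its underside, leave alone.
- bulb: White LED bulb upright in a black base, 60 mm across, 111 mm high, origin at the centre of its underside, leave alone.
Things that resemble listed ones, but are neither listed nor needed, are in the scene too. Leave any green, purple or red look-alike of the guide alone.

How it is judged:
By the outcome, as a careful person would: the job done as asked, in the order asked, and still so for the second after the job is handed in, with the robot touching nothing.
It also fails if it takes over 67 s, if anything falls off the work surface, if the arm or the gripper's body presses on something with over 40 N, if the wrist force passes 120 N, or if a joint passes its speed limit or range.

ROBOT

A 6-joint arm with a two-finger parallel gripper is mounted at the origin on the work surface. World frame = base frame: x ahead of the robot, y to its left, z up, the work surface at z = 0. Lengths are in mm, angles in rad, forces in N, time in s.
With the tool pointing down it reaches from about 350 to 775 mm from the base axis. Payload 7.3 kg.
Tool frame: the origin (TCP) lies between the finger pads; the fingertips stand 8 mm ahead of it and the grasp point (between the pads) lies 11 mm behind it; y points along the fingers, z is the direction in which the jaws open and shut, and the axes are right-handed (so a half turn about y gives the same grasp; the last joint's range is limited). The gripper opens to 92 mm and grips with 3 to 60 N. Pads are 19 mm wide; open, the fingers measure 130 mm over their backs; the gripper's body (75 mm by 190 mm) begins 47 mm behind the grasp point.
Start: joints at [-1.353, 0.342, 1.524, -0, 1.275, -0.146], TCP at [186.833, -490.65, 234.741] pointing down, gripper open.
Joint ranges: [-2.53, 2.53], [-0.77, 2.02], [0.04, 2.7], [-1, 4.14], [0.28, 2.66], [-3.11, 3.11]. Speed limits (rad/s): [2.57, 2.57, 3.14, 3.14, 3.14, 3.14].

INTERFACE

Orientations are given as [roll, pitch, yaw] about the fixed x, y, z axes, in that order (R = Rz(yaw) Ry(pitch) Rx(roll)).
In Python, from plant import bot, vision, job gives the robot as it stands. The module is installed in compiled form; this text tells all that it offers.
- The arm moves only by the tool arm_command, never from a script. Its argument "deltas" is a list of rows, each a list of 4 numbers: the shift along the tool's x, y, z in m, then the turn about the tool's y in degrees. In form: [[x, y, z, twist], ...]. A call has 1 to 5 rows; each row shifts and turns the commanded pose from where the row before left it, along the tool's axes as they then stand; what a row does not reach is not made up. A row lasts 1/10 s, in which the tool goes at most 50 mm and 8.59 degrees, less where a joint would pass 70% of its speed; a pose out of reach is approached as far as the arm can. A call is refused whole if a number of a shift passes 0.05 or a number of a turn 8.59, either way. A call with a gripper value outside its range is refused whole. "claw" is the closure in counts, from 0 (fully open) to 255 (shut), set as the call begins (left out, the last holds). The fingers move at their own pace and stop on an object; the grip force is fixed at half the most. Time passes only in rows, so rows that do not move let the fingers close. It gives the time, the measured TCP pose, the force and the opening at its end, in the units of the state.
- bot.get_obs(): the state, without advancing time (a new reading comes with each control period).
- vision.capture(name): name is "scene" or "side" or "wrist"; returns a dict with "img" (420x560x3 uint8, red, green, blue), "camera_matrix" (3x3 intrinsics, pixels), "dist_coeffs" ([k1, k2, p1, p2, k3] as OpenCV has them; the pictures are not rectified), "world_to_cam" (4x4, takes a point from world to camera coordinates); the wrist camera has in their place "mount" (4x4, takes a point from camera to tool coordinates, whose origin is the TCP and whose axes are the tool frame's). Camera axes: x right, y down, z forward; pixel columns grow to the right and rows downward; lengths in mm; the calibration is good to about 2 mm. A picture is of the moment at which its call begins: read the wrist's pose just before it. There is no depth.
- job.close_job(): hands the job in, once; it reports no verdict.
Trained networks look in a picture, given as the dict that the camera call returned (one of the last four; its "shot" number tells which), for a name from the list of things; names that differ only in an ending like _2 or _b are one class to them, and where a whole thing is asked for, a point or a joint stands for the part that bears it (a point fixed in the world has none). Each returns a list of dicts, best first, with "confidence" (0 to 1); they miss things now and then, are a little off and sometimes report something else, mostly with a low value. They report only what shows in the picture. A call takes as long as a camera call. They do not tell look-alikes from the thing itself.
- vision.find_in(picture, name): "xyz" ([x, y, z] in mm, in the coordinates of the camera as it stood for that picture, good to about 4 mm: the middle of the surface that is visible of it).
- vision.regions_of(picture, name): "mask" (420x560 bool, what is visible of it).
The state is a dict: "time": time; "joint_positions": joint angles; "dq": joint speeds; "tau": joint torques, N m; "tool_pos": TCP position; "tcp_rot": TCP orientation; "contact_force": force on the tool from outside, world axes, zero at the start; "moment": the same for the moment, N m; "grip_width": finger opening in mm.
Only numpy, scipy, OpenCV 4.12 (cv2) and the standard library are available. Lean on these libraries where they do the work, as an engineer would, in place of code of your own. Each camera call takes 0.05 s, during which the arm holds its last target. There are 200 camera calls.

## Working session

There is one attempt and no reset: what is moved stays moved. The work goes in short steps, Python scripts to look and compute and a tool call to move; the robot and the scene stay as the last step left them, time stands still between calls to the robot, and variables do not carry over. Pictures are saved under pics/ and viewed, about 8 in all and at most 12, crops included, and the job is handed in when it is done.

Besides the shell and the picture viewer there is one more tool, called by a JSON object that holds its "op" and its "data". arm_command: Moves the arm, as the interface text tells. Its arguments: {"type":"object","properties":{"deltas":{"type":"array","items":{"type":"array","items":{"type":"number"}}},"claw":{"type":"number"}},"required":["deltas"]}

```bash
mkdir -p pics; cat > h.py <<'E'
import numpy as np, cv2
from plant import bot, vision, job
from scipy.spatial.transform import Rotation as R
def w(p,xyz):
    T=np.linalg.inv(p["world_to_cam"]); return (T@np.r_[xyz,1])[:3]
def tool():
    o=bot.get_obs(); T=np.eye(4); T[:3,:3]=R.from_euler('xyz',o["tcp_rot"]).as_matrix(); T[:3,3]=o["tool_pos"]; return T
def snap(c):
    T=tool(); p=vision.capture(c)
    if c=="wrist": p["world_to_cam"]=np.linalg.inv(T@p["mount"])
    return p
def save(p,n): cv2.imwrite(f"pics/{n}.png",p["img"][:,:,::-1])
def proj(p,P):
    T=np.array(p["world_to_cam"]); r,_=cv2.Rodrigues(T[:3,:3])
    return cv2.projectPoints(np.float64(P).reshape(-1,3),r,T[:3,3],np.float64(p["camera_matrix"]),np.float64(p["dist_coeffs"]))[0][:,0]
def unproj(p,uv,z):
    n=cv2.undistortPoints(np.float64(uv).reshape(-1,1,2),np.float64(p["camera_matrix"]),np.float64(p["dist_coeffs"]))[:,0]
    T=np.linalg.inv(p["world_to_cam"]); d=np.c_[n,np.ones(len(n))]@T[:3,:3].T; c=T[:3,3]
    return c+d*((z-c[2])/d[:,2])[:,None]
E
python3 - <<'E'
from h import *
np.set_printoptions(precision=1,suppress=True)
o=bot.get_obs(); print(o); print(tool())
for c in ["scene","side"]:
    p=snap(c); save(p,c)
    for n in ["carrier","lampholder","tongue_tip","guide","stop_face","knob_grip","screw_nut","torch","tester","fuse","bulb"]:
        print(c,n,[(w(p,d["xyz"]),round(d["confidence"],2)) for d in vision.find_in(p,n)[:3]])
E
```

```text
{'time': 0.0, 'joint_positions': array([-1.4,  0.3,  1.5,  0. ,  1.3, -0.1]), 'dq': array([-0.,  0., -0., -0., -0.,  0.]), 'tau': array([ -0. , -43.1, -24.4,   0.1,   0.1,  -0. ]), 'tool_pos': array([ 186.8, -490.2,  234. ]), 'tcp_rot': array([-1.6,  0. , -2.8]), 'contact_force': array([-0.3, -0.5, -0.3]), 'moment': array([-0.,  0.,  0.]), 'grip_width': 91.3731638365722}
[[  -0.9   -0.     0.4  186.8]
 [  -0.4    0.    -0.9 -490.2]
 [  -0.    -1.    -0.   234. ]
 [   0.     0.     0.     1. ]]
scene carrier [(array([562.4, -94.8,   4.5]), 0.68), (array([554.4,  28.3,  53.9]), 0.51), (array([696.4,  70.3,  26.3]), 0.39)]
scene lampholder [(array([567. , -91.3,   7.8]), 0.93)]
scene tongue_tip [(array([565.4, -90.5,   7.5]), 0.74)]
scene guide [(array([576.9,  53. ,   8.3]), 0.91), (array([ 427.4, -126.7,   14.4]), 0.85), (array([ 721.3, -139.6,   19. ]), 0.8)]
scene stop_face [(array([576.2,  51.9,   7.6]), 0.92), (array([ 425.2, -126.4,   17.1]), 0.65), (array([ 721.3, -135.4,   17.2]), 0.63)]
scene knob_grip [(array([554.1,  32.3,  52.1]), 0.77), (array([577. ,  51.5,   9.1]), 0.44)
[... 519 characters left out ...]
  13.1]), 0.87)]
side guide [(array([ 675.4, -130.1,   19.2]), 0.93), (array([582.8, 308.1,  17.5]), 0.9), (array([500.4,  46.1,  13. ]), 0.83)]
side stop_face [(array([583.5, 309.6,   8.9]), 0.93), (array([ 681.3, -129.5,   13.8]), 0.92), (array([ 386.8, -106.9,   13.8]), 0.77)]
side knob_grip [(array([535. ,  40.4,  44.1]), 0.57)]
side screw_nut [(array([534.3,  39.8,  46.4]), 0.75)]
side torch [(array([535.4,  39.3,  42.2]), 0.67), (array([675.5,  80.2,  28.1]), 0.6), (array([547.4, -94.7,  13.7]), 0.5)]
side tester [(array([390.7,  59.6,  22.5]), 0.57), (array([534.6,  41.3,  44.8]), 0.5)]
side fuse []
side bulb [(array([493. , 178.6,  70.2]), 0.96), (array([503.6,  49.4,  12.4]), 0.33)]
```

View pics/scene.png

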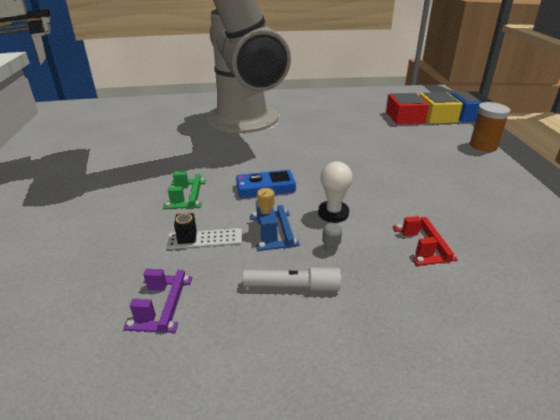

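View pics/side.png

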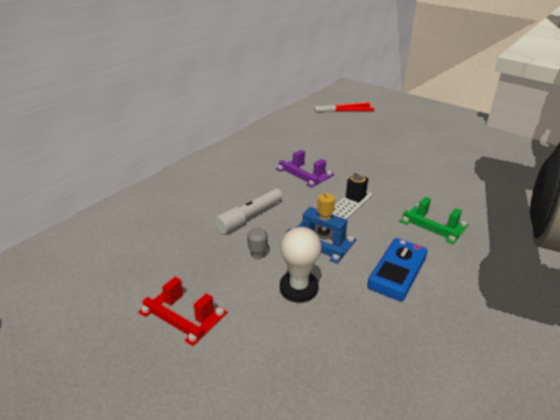

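The scene view shows the blue guide around (270,228) with its brass knob at (266,201). The carrier's lampholder is at (185,228) and its perforated tongue points right to (242,238). The side view agrees: knob (326,205), lampholder (357,187). The green, purple and red items are look-alikes.

```bash
python3 - <<'E'
from h import *
np.set_printoptions(precision=1,suppress=True)
p=snap("scene")
print("knob",unproj(p,[(266,201)],72),"lh",unproj(p,[(185,228)],28),"tip",unproj(p,[(242,233),(242,244),(170,247)],6))
q=snap("side")
print("knob",unproj(q,[(326,205)],72),"lh",unproj(q,[(357,187)],28))
print(np.array(q["world_to_cam"]))
m=snap("wrist"); print(np.array(m["mount"]),m["camera_matrix"]); print(tool()[:3,:3]*100)
E
```

```text
knob [[549.7  34.4  72. ]] lh [[ 552.7 -108.    28. ]] tip [[ 549.5  -10.3    6. ]
 [ 579.8  -11.     6. ]
 [ 574.9 -134.7    6. ]]
knob [[536.   37.5  72. ]] lh [[ 553.4 -111.3   28. ]]
[[ -0.8  -0.6   0.  520.5]
 [ -0.3   0.4  -0.8 221. ]
 [  0.5  -0.7  -0.6 578.5]
 [  0.    0.    0.    1. ]]
[[  -0.     1.     0.3  -79.7]
 [   0.    -0.3    1.  -148.5]
 [   1.     0.    -0.    -0. ]
 [   0.     0.     0.     1. ]] [[349.9   0.  275.9]
 [  0.  349.9 209.3]
 [  0.    0.    1. ]]
[[ -93.5    0.    35.6]
 [ -35.6   -0.   -93.5]
 [   0.  -100.     0. ]]
```

{"op": "arm_command", "data": {"deltas": [[0,0,0,-8.5],[0,0,0,-8.5],[0,0,0,-8.5],[0,0,0,-8.5],[0,0,0,-8.5]]}}

```text
time: 1.85
tool_pos: [186.8, -490.6, 234.7]
tcp_rot: [-1.571, -0.0, -2.03]
contact_force: [-0.3, -0.0, -0.6]
grip_width: 91.9
```

{"op": "arm_command", "data": {"deltas": [[0,0,0,-8.5],[0,0,0,-8.5],[0,0,0,-8.5],[-0.03,-0.002,0.024,0],[-0.03,-0.002,0.024,0]]}}

```text
time: 2.35
tool_pos: [236.1, -431.3, 238.5]
tcp_rot: [-1.571, 0.0, -1.593]
contact_force: [1.4, -0.3, 0.8]
grip_width: 91.9
```

{"op": "arm_command", "data": {"deltas": [[-0.03,-0.002,0.024,0],[-0.03,-0.002,0.024,0],[-0.03,-0.002,0.024,0],[-0.03,-0.002,0.024,0],[-0.03,-0.002,0.024,0]]}}

```text
time: 2.85
tool_pos: [359.8, -282.8, 249.0]
tcp_rot: [-1.57, -0.0, -1.591]
contact_force: [-0.1, 0.2, 0.4]
grip_width: 92.2
```

{"op": "arm_command", "data": {"deltas": [[-0.03,-0.002,0.024,0],[-0.03,-0.002,0.024,0],[-0.03,-0.002,0.024,0],[-0.03,-0.002,0.024,0],[-0.03,-0.002,0.024,0]]}}

```text
time: 3.35
tool_pos: [482.9, -135.1, 258.9]
tcp_rot: [-1.57, -0.0, -1.591]
contact_force: [-0.1, -0.8, 0.2]
grip_width: 91.5
```

{"op": "arm_command", "data": {"deltas": [[-0.03,0,0.024,0],[-0.03,0,0.024,0],[-0.03,0,0.02,0],[0,0,0,1]]}}

```text
time: 3.75
tool_pos: [553.5, -44.6, 258.3]
tcp_rot: [-1.57, 0.001, -1.605]
contact_force: [-0.9, -0.1, 0.0]
grip_width: 91.6
```

```bash
python3 - <<'E'
from h import *
np.set_printoptions(precision=1,suppress=True)
p=snap("wrist"); save(p,"w1"); print(bot.get_obs()["tool_pos"],bot.get_obs()["tcp_rot"])
for n in ["carrier","lampholder","guide","clamp","knob_grip"]:
    print(n,[(w(p,d["xyz"]),round(d["confidence"],2)) for d in vision.find_in(p,n)[:3]])
import pickle; pickle.dump(p,open("w1.pkl","wb"))
E
```

```text
[552.4 -46.3 258.2] [-1.6  0.  -1.6]
carrier [(array([554.6, -73.7,   8.9]), 0.64)]
lampholder [(array([555.6, -72.5,   7.1]), 0.79), (array([677.2,  66.8,  29.7]), 0.65)]
guide [(array([ 390.8, -108.6,   14.8]), 0.85), (array([541.9,  60.9,   8.1]), 0.84), (array([ 695.9, -124.3,   14.9]), 0.56)]
clamp [(array([544.4,  27.2,  45.5]), 0.71), (array([553. , -71.9,   7.4]), 0.52)]
knob_grip [(array([542.6,  35.6,  44.7]), 0.86)]
```

View pics/w1.png

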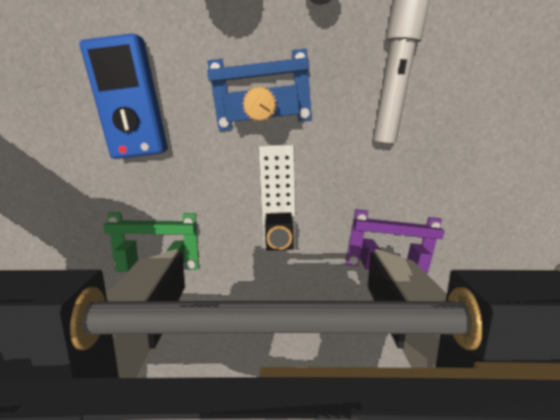

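The wrist view shows the blue guide with its stop bar from (209,72) to (308,62) and the knob at (260,103). The strip spans (260..295, 147..213) and the lampholder ring is at (279,237), so the carrier points into the mouth, slightly offset and rotated.

```bash
cat > meas.py <<'E'
from h import *
import pickle
np.set_printoptions(precision=1,suppress=True)
p=pickle.load(open("w1.pkl","rb")); I=p["img"].astype(int); r,g,b=I[...,0],I[...,1],I[...,2]
blue=(b>1.5*r)&(b>60)&(b>1.3*g)
c=np.arange(230,290); top=[np.argmax(blue[40:140,x])+40-.5 for x in c]
P=unproj(p,np.c_[c,top],18); a=np.polyfit(P[:,0],P[:,1],1); res=P[:,1]-np.polyval(a,P[:,0])
ok=abs(res)<1.5; a=np.polyfit(P[ok,0],P[ok,1],1); yaw=np.arctan2(1,-a[0]); print("stop back line",a,ok.sum(),"guide yaw deg",np.degrees(yaw))
br=(r>1.6*b)&(r>110); br[:80]=0;br[130:]=0;br[:,:235]=0;br[:,285:]=0
v,u=np.nonzero(br); print("knob px",u.mean(),v.mean(),u.min(),u.max(),v.min(),v.max())
(cx,cy),rad=cv2.minEnclosingCircle(np.c_[u,v].astype(np.float32)); print(cx,cy,rad, "rad exp",np.ptp(proj(p,[[545,35,84],[573,35,84]])[:,0])/2)
k=unproj(p,[(u.mean(),v.mean()),(cx,cy)],84); print("knob",k)
k=k[1]; d=np.array([np.cos(yaw),np.sin(yaw)]); n=np.array([-d[1],d[0]])
B=np.array([545,np.polyval(a,545)]); print("stop back along guide x from knob (exp 40):",(B-k[:2])@d)
wh=(I.min(2)>150); L=[];Rr=[]
for y in range(155,208):
    x=np.nonzero(wh[y,245:310])[0]+245; L.append((x[0]-.5,y));Rr.append((x[-1]+.5,y))
L=unproj(p,L,6);Rr=unproj(p,Rr,6); fl=np.polyfit(L[:,1],L[:,0],1);fr=np.polyfit(Rr[:,1],Rr[:,0],1)
print("strip edges",fl,fr,"width",np.median(Rr[:,0]-L[:,0]))
tt=unproj(p,[(x,np.argmax(wh[130:200,x])+130-.5) for x in range(264,290)],6); ty=np.median(tt[:,1]); m=(fl+fr)/2
print("tip",np.polyval(m,ty),ty,"carrier yaw",90-np.degrees(np.arctan(m[0])), "end-face slope deg",np.degrees(np.polyfit(tt[:,0],tt[:,1],1)[0]))
cyaw=np.pi/2-np.arctan(m[0]); tip=np.array([np.polyval(m,ty),ty]); o=tip-95*np.array([np.cos(cyaw),np.sin(cyaw)]); print("origin",o,"home",k[:2]-67*d,"lat err tip",(tip-k[:2])@n,"tip guide x",(tip-k[:2])@d)
print("ring", unproj(p,[(279,237)],50))
E
python3 meas.py
```

```text
stop back line [ 0.1 31.1] 60 guide yaw deg 94.45384863248964
knob px 259.0190703218117 103.42431466030989 244 275 87 120
259.0 103.5 17.007450103759766 rad exp 15.908205043833192
knob [[540.5  34.1  84. ]
 [540.5  34.   84. ]]
stop back along guide x from knob (exp 40): 39.049688099602804
strip edges [  0.  533.1] [  0.  574.3] width 41.11613489553065
tip 553.6770836846449 -11.545391691726369 carrier yaw 89.84235603729329 end-face slope deg -0.07716880887802793
origin [ 553.4 -106.5] home [545.7 -32.8] lat err tip -9.585034542799214 tip guide x -46.431741447614115
ring [[ 554.2 -106.2   50. ]]
```

{"op": "arm_command", "data": {"deltas": [[0,0,0,-1.8],[0.03,0.03,0,0],[0.03,0.04,0,0],[0,0.045,0,0],[0,0.04,0,0]]}}

```text
time: 4.55
tool_pos: [550.6, -109.9, 102.3]
tcp_rot: [-1.571, -0.0, -1.58]
contact_force: [1.3, -0.2, -1.1]
grip_width: 91.7
```

{"op": "arm_command", "data": {"deltas": [[0,0.02,0,0],[0,0,0,0]]}}

```text
time: 4.75
tool_pos: [549.1, -108.3, 80.9]
tcp_rot: [-1.577, 0.002, -1.579]
contact_force: [0.2, -0.4, 0.3]
grip_width: 92.0
```

```bash
python3 - <<'E'
from h import *
np.set_printoptions(precision=3,suppress=True)
print(np.mean([bot.get_obs()["tool_pos"] for _ in range(5)],0),bot.get_obs()["tcp_rot"])
p=snap("side"); save(p,"s2"); print(bot.get_obs()["tool_pos"])
E
```

```text
[ 549.061 -108.348   80.908] [-1.577  0.002 -1.579]
[ 550.564 -108.57    83.059]
```

{"op": "arm_command", "data": {"deltas": [[-0.001,0.03,0.003,0],[0,0.03,0,0],[0,0,0,0]]}}

```text
time: 5.1
tool_pos: [553.2, -106.9, 22.5]
tcp_rot: [-1.574, 0.001, -1.577]
contact_force: [-0.6, 0.7, 0.4]
grip_width: 91.7
```

{"op": "arm_command", "data": {"deltas": [[0,0,0,0],[0,0,0,0],[0,0,0,0],[0,0,0,0],[0,0,0,0]], "claw": 255}}

```text
time: 5.6
tool_pos: [554.8, -107.0, 24.4]
tcp_rot: [-1.57, -0.0, -1.577]
contact_force: [-0.6, 0.3, -0.5]
grip_width: 56.6
```

{"op": "arm_command", "data": {"deltas": [[0,0,0,0],[0,0,0,0],[0,0,0,0]]}}

```text
time: 5.9
tool_pos: [554.5, -106.9, 23.7]
tcp_rot: [-1.571, -0.0, -1.577]
contact_force: [0.7, 0.4, 1.6]
grip_width: 32.2
```

```bash
python3 - <<'E'
from h import *
np.set_printoptions(precision=3,suppress=True)
p=snap("wrist"); save(p,"w2"); import pickle; pickle.dump(p,open("w2.pkl","wb"));o=bot.get_obs(); print(o["tool_pos"],o["tcp_rot"],o["contact_force"],o["grip_width"])
E
```

```text
[ 554.553 -106.946   23.688] [-1.571 -0.    -1.577] [1.04  0.809 0.733] 31.600386537095883
```

View pics/w2.png

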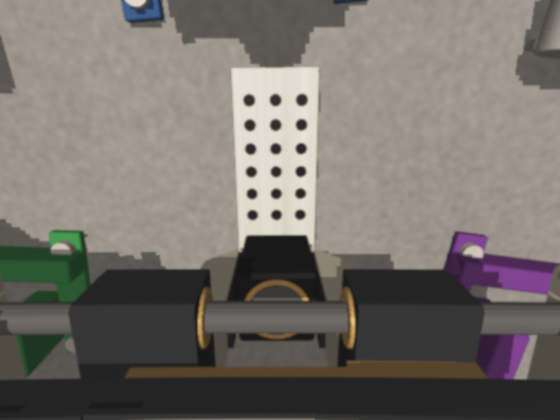

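The strip sits squarely in the jaws, with its tip edge at row 68 between columns 233 and 318. The grip opening is 32 mm, so the lampholder is held. Next I align it in front of the mouth.

{"op": "arm_command", "data": {"deltas": [[-0.011,0,-0.002,0],[-0.011,0,-0.003,0],[0,0,0,-2.4],[0,0,0,-2.4],[0,0,0,0]]}}

```text
time: 6.45
tool_pos: [549.2, -83.4, 23.7]
tcp_rot: [-1.571, 0.001, -1.492]
contact_force: [0.6, 1.9, 0.8]
grip_width: 31.8
```

```bash
python3 - <<'E'
from h import *
np.set_printoptions(precision=3,suppress=True)
p=snap("wrist"); save(p,"w3"); import pickle; pickle.dump(p,open("w3.pkl","wb"));o=bot.get_obs(); print(o["tool_pos"],o["tcp_rot"],o["contact_force"],o["moment"],o["grip_width"])
E
```

```text
[549.187 -83.56   23.658] [-1.571  0.001 -1.493] [0.079 2.074 0.743] [ 0.302 -0.117 -0.06 ] 31.344950189692593
```

View pics/w3.png

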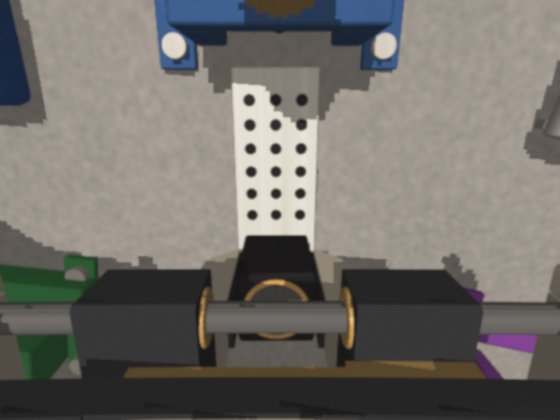

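The mouth is straight ahead: flange bolts at (174,45) and (385,45) are level, with their middle at column 280. The strip's middle is at column 275.5, so I shift about 2 mm toward +x before going in.

{"op": "arm_command", "data": {"deltas": [[0,0,0.002,0],[-0.006,0,0,0],[-0.008,0,0,0],[-0.008,0,0,0],[0,0,0,0]]}}

```text
time: 7.0
tool_pos: [549.8, -61.4, 23.7]
tcp_rot: [-1.571, 0.001, -1.492]
contact_force: [0.5, 1.2, -1.3]
grip_width: 32.0
```

```bash
python3 - <<'E'
from h import *
np.set_printoptions(precision=3,suppress=True)
p=snap("wrist"); save(p,"w4"); o=bot.get_obs(); print(o["tool_pos"],o["tcp_rot"],o["contact_force"],o["moment"],o["grip_width"])
E
```

```text
[549.817 -61.705  23.701] [-1.571  0.001 -1.492] [-0.803  2.328  0.255] [ 0.254 -0.129 -0.012] 31.918606979604657
```

View pics/w4.png

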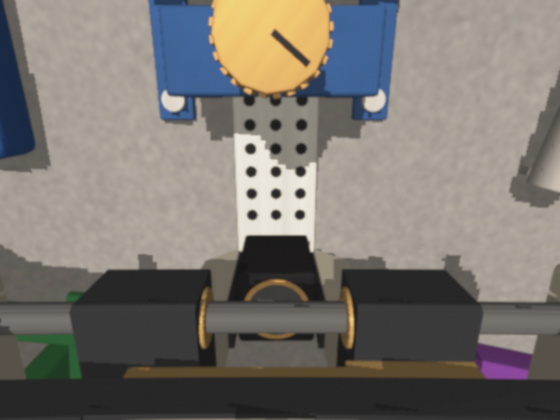

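The tongue is now between the posts with bolts at (172,100) and (374,100), middle column 273. The strip's middle is about 276, so I shift back about 1 mm and go on slowly.

{"op": "arm_command", "data": {"deltas": [[0,0,-0.001,0],[-0.007,0,0,0],[-0.007,0,0,0],[-0.006,0,0,0],[0,0,0,0]]}}

```text
time: 7.55
tool_pos: [547.1, -41.9, 23.7]
tcp_rot: [-1.571, 0.0, -1.492]
contact_force: [-0.5, 1.5, -0.9]
grip_width: 32.1
```

{"op": "arm_command", "data": {"deltas": [[-0.003,0,0,0],[-0.002,0,0,0],[0,0,0,0]]}}

```text
time: 7.85
tool_pos: [546.9, -37.7, 23.7]
tcp_rot: [-1.571, 0.0, -1.493]
contact_force: [0.1, 1.1, -0.9]
grip_width: 31.9
```

{"op": "arm_command", "data": {"deltas": [[-0.0015,0,0,0],[0,0,0,0]]}}

```text
time: 8.05
tool_pos: [546.8, -36.4, 23.7]
tcp_rot: [-1.571, 0.0, -1.493]
contact_force: [0.4, 0.4, -0.8]
grip_width: 32.1
```

{"op": "arm_command", "data": {"deltas": [[-0.0015,0,0,0],[0,0,0,0]]}}

```text
time: 8.25
tool_pos: [546.7, -34.9, 23.7]
tcp_rot: [-1.571, 0.0, -1.493]
contact_force: [0.8, 0.2, -0.7]
grip_width: 31.9
```

{"op": "arm_command", "data": {"deltas": [[-0.001,0,0,0],[0,0,0,0]]}}

```text
time: 8.45
tool_pos: [546.6, -33.9, 23.7]
tcp_rot: [-1.571, 0.0, -1.493]
contact_force: [0.6, -0.2, -1.2]
grip_width: 32.1
```

{"op": "arm_command", "data": {"deltas": [[-0.001,0,0,0],[0,0,0,0]]}}

```text
time: 8.65
tool_pos: [546.5, -32.9, 23.7]
tcp_rot: [-1.571, 0.0, -1.493]
contact_force: [-0.2, -1.4, -2.4]
grip_width: 31.7
```

{"op": "arm_command", "data": {"deltas": [[-0.001,0,0,0],[0,0,0,0]]}}

```text
time: 8.85
tool_pos: [546.6, -32.5, 23.8]
tcp_rot: [-1.571, -0.001, -1.493]
contact_force: [0.6, -4.9, -1.2]
grip_width: 32.1
```

{"op": "arm_command", "data": {"deltas": [[-0.001,0,0,0],[0,0,0,0]]}}

```text
time: 9.05
tool_pos: [546.6, -32.4, 23.9]
tcp_rot: [-1.57, -0.002, -1.493]
contact_force: [-1.5, -9.2, -0.9]
grip_width: 32.2
```

The force rises at y ≈ -32.5, right at the predicted home position. One more small press, then release.

{"op": "arm_command", "data": {"deltas": [[-0.001,0,0,0],[0,0,0,0]]}}

```text
time: 9.25
tool_pos: [546.7, -32.3, 24.1]
tcp_rot: [-1.57, -0.003, -1.492]
contact_force: [-0.9, -12.8, -0.8]
grip_width: 32.4
```

```bash
python3 - <<'E'
from h import *
np.set_printoptions(precision=3,suppress=True)
o=bot.get_obs(); print(o["tool_pos"],o["tcp_rot"],o["contact_force"],o["moment"],o["grip_width"])
E
```

```text
[546.678 -32.343  24.121] [-1.57  -0.003 -1.492] [ -0.899 -12.826  -0.788] [-2.258  0.245  0.042] 32.36819814285832
```

{"op": "arm_command", "data": {"deltas": [[0,0,0,0],[0,0,0,0],[0,0,0,0],[0,0,0,0],[0,0,0,0]], "claw": 0}}

```text
time: 9.75
tool_pos: [546.3, -29.7, 23.7]
tcp_rot: [-1.571, 0.0, -1.493]
contact_force: [-0.7, 0.6, -0.3]
grip_width: 67.3
```

{"op": "arm_command", "data": {"deltas": [[0,0,0,0],[0,0,0,0],[0,0,0,0]]}}

```text
time: 10.05
tool_pos: [546.4, -30.0, 23.7]
tcp_rot: [-1.571, -0.0, -1.493]
contact_force: [-0.3, 0.1, 0.4]
grip_width: 89.8
```

```bash
python3 - <<'E'
from h import *
np.set_printoptions(precision=3,suppress=True)
p=snap("wrist"); save(p,"w5"); import pickle; pickle.dump(p,open("w5.pkl","wb")); o=bot.get_obs(); print(o["tool_pos"],o["tcp_rot"],o["contact_force"],o["moment"],o["grip_width"])
E
```

```text
[546.362 -29.986  23.691] [-1.571 -0.    -1.493] [ 0.119  0.248 -0.238] [-0.006 -0.123  0.   ] 90.6528825747111
```

View pics/w5.png

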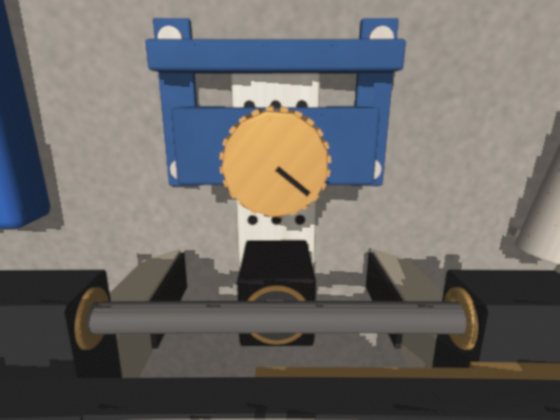

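The carrier is home and centred: the strip's middle is at column 276, the tongue meets the stop at row 72, and there is no visible gap. The knob centre is at (275,162).

```bash
python3 - <<'E'
from h import *
import pickle
np.set_printoptions(precision=2,suppress=True)
p=pickle.load(open("w5.pkl","rb")); I=p["img"].astype(int); r,b=I[...,0],I[...,2]
m=(r>1.6*b)&(r>110); m[:90]=0; m[235:]=0; v,u=np.nonzero(m); (x,y),rad=cv2.minEnclosingCircle(np.c_[u,v].astype(np.float32)); k=unproj(p,[(x,y)],84)
print(x,y,rad,k,(np.linalg.inv(tool())@np.r_[k[0],1]))
E
```

```text
274.7460632324219 161.6559295654297 55.85801315307617 [[540.37  35.28  84.  ]] [-65.53 -60.31  -0.92   1.  ]
```

{"op": "arm_command", "data": {"deltas": [[0,-0.04,0,0],[0,-0.045,0,0],[-0.033,0,-0.001,0],[-0.0325,0,0,0],[0,0,0,-8.5]]}}

```text
time: 10.6
tool_pos: [539.7, 38.3, 109.2]
tcp_rot: [-1.57, 0.001, -1.342]
contact_force: [-0.2, -0.1, -0.7]
grip_width: 91.5
```

{"op": "arm_command", "data": {"deltas": [[0,0,0,-8.5],[0,0,0,-8.5],[0,0,0,-8.5],[0,0,0,-8.5],[0,0,0,-8.5]]}}

```text
time: 11.1
tool_pos: [540.2, 35.2, 108.7]
tcp_rot: [-1.571, 0.0, -0.597]
contact_force: [-0.2, 0.3, -0.5]
grip_width: 92.1
```

{"op": "arm_command", "data": {"deltas": [[0,0,0,-8.5],[0,0,0,-8.5],[0,0,0,-8.5],[0,0,0,-8.5],[0,0,0,-8.5]]}}

```text
time: 11.6
tool_pos: [540.2, 35.2, 108.7]
tcp_rot: [-1.571, 0.0, 0.145]
contact_force: [0.0, 0.2, 0.2]
grip_width: 91.7
```

{"op": "arm_command", "data": {"deltas": [[0,0,0,-8.5],[0,0,0,-8.5],[0,0,0,-8.5],[0,0,0,0]]}}

```text
time: 12.0
tool_pos: [540.2, 35.2, 108.7]
tcp_rot: [-1.571, 0.0, 0.585]
contact_force: [0.1, 0.2, 0.1]
grip_width: 91.5
```

```bash
python3 - <<'E'
from h import *
np.set_printoptions(precision=3,suppress=True)
for i in range(3):
    o=bot.get_obs(); print(o["tool_pos"],o["tcp_rot"],o["joint_positions"][5],o["moment"]); p=snap("wrist")
E
```

```text
[540.249  35.206 108.698] [-1.571  0.     0.585] -2.232207974963588 [ 0.11  -0.105 -0.006]
[540.23   35.201 108.685] [-1.571  0.     0.58 ] -2.2276713841312628 [ 0.151 -0.113  0.031]
[540.218  35.241 108.694] [-1.571  0.     0.58 ] -2.226897220354032 [ 0.181 -0.123 -0.031]
```

{"op": "arm_command", "data": {"deltas": [[0,0.03,0,0],[0,0.016,0,0],[0,0,0,0]]}}

```text
time: 12.45
tool_pos: [538.7, 35.3, 60.7]
tcp_rot: [-1.568, 0.004, 0.581]
contact_force: [0.8, 0.1, -0.1]
grip_width: 91.9
```

```bash
cat > mz.py <<'E'
from h import *
np.set_printoptions(precision=3,suppress=True)
M=[]
for i in range(4):
    M.append(bot.get_obs()); vision.capture("scene")
M.append(bot.get_obs()); o=M[-1]
mz=[m["moment"][2] for m in M]; print(o["time"],o["tool_pos"],"yaw",o["tcp_rot"][2],"mz",np.array(mz),np.mean(mz),"tau6",np.mean([m["tau"][5] for m in M]),"F",o["contact_force"],o["grip_width"])
E
python3 mz.py
```

```text
12.65 [541.056  35.136  63.748] yaw 0.5828333159511412 mz [-0.036 -0.011 -0.014  0.017  0.023] -0.004283456478130982 tau6 0.01763463203678839 F [-0.017  0.145 -0.281] 92.01840562255633
```

{"op": "arm_command", "data": {"deltas": [[0,0,0,0],[0,0,0,0],[0,0,0,0],[0,0,0,0],[0,0,0,0]], "claw": 255}}

```text
time: 13.15
tool_pos: [540.3, 35.2, 62.8]
tcp_rot: [-1.571, -0.0, 0.584]
contact_force: [-0.1, 1.4, 0.1]
grip_width: 56.6
```

{"op": "arm_command", "data": {"deltas": [[0,0,0,0],[0,0,0,0],[0,0,0,0],[0,0,0,0]]}}

```text
time: 13.55
tool_pos: [541.1, 34.1, 62.7]
tcp_rot: [-1.573, -0.0, 0.584]
contact_force: [3.4, -5.2, -0.7]
grip_width: 27.3
```

```bash
python3 mz.py
```

```text
13.75 [541.09   34.057  62.753] yaw 0.583567628046791 mz [-0.049 -0.042 -0.112 -0.021 -0.033] -0.05153855121278703 tau6 -0.042335472302511334 F [ 2.268 -5.894 -2.066] 27.472253080635213
```

{"op": "arm_command", "data": {"deltas": [[0,0,-0.0014,0],[0,0,0,8],[0,0,0,8],[0,0,0,8],[0,0,0,8]]}}

```text
time: 14.25
tool_pos: [541.1, 34.0, 62.7]
tcp_rot: [-1.571, -0.0, 0.02]
contact_force: [0.3, -1.6, -0.8]
grip_width: 27.5
```

```bash
python3 mz.py
```

```text
14.45 [541.139  33.971  62.742] yaw 0.028743453651302264 mz [ 0.018 -0.127 -0.085 -0.054 -0.065] -0.06246115025072939 tau6 -0.0911622871644795 F [ 0.591 -0.508  0.454] 27.611170431148157
```

{"op": "arm_command", "data": {"deltas": [[0,0,0,6],[0,0,0,6],[0,0,0,0]]}}

```text
time: 14.75
tool_pos: [541.1, 34.0, 62.7]
tcp_rot: [-1.571, -0.0, -0.182]
contact_force: [1.1, -1.1, 0.4]
grip_width: 27.7
```

```bash
python3 mz.py
```

```text
14.95 [541.123  33.989  62.718] yaw -0.18120022124429358 mz [-0.105 -0.08  -0.057 -0.087  0.008] -0.0644096187968357 tau6 0.25511157629080117 F [ 1.471 -1.416 -0.218] 27.848450159132103
```

```bash
cat > m2.py <<'E'
from h import *
np.set_printoptions(precision=3,suppress=True)
M=[bot.get_obs()]
for i in range(2): vision.capture("scene"); M.append(bot.get_obs())
o=M[0]; print("t",M[-1]["time"],"yaw",o["tcp_rot"][2],M[-1]["tcp_rot"][2],"dq6",np.array([m["dq"][5] for m in M]),"mz",np.array([m["moment"][2] for m in M]),"tau6",np.array([m["tau"][5] for m in M]),"F",M[-1]["contact_force"])
E
echo
```

{"op": "arm_command", "data": {"deltas": [[0,0,0,3],[0,0,0,3]]}}

```text
time: 15.15
tool_pos: [541.1, 34.0, 62.7]
tcp_rot: [-1.571, -0.0, -0.288]
contact_force: [-0.1, -1.8, 0.2]
grip_width: 27.2
```

```bash
python3 m2.py
```

```text
t 15.25 yaw -0.2884344628320479 -0.2876377209122265 dq6 [ 0.523 -0.098 -0.042] mz [ 0.085  0.015 -0.073] tau6 [-0.654 -0.177  0.44 ] F [ 0.378 -2.3   -0.099]
```

{"op": "arm_command", "data": {"deltas": [[0,0,0,3],[0,0,0,3]]}}

```text
time: 15.45
tool_pos: [541.1, 34.0, 62.7]
tcp_rot: [-1.571, -0.0, -0.392]
contact_force: [-0.1, -2.3, 0.2]
grip_width: 27.1
```

```bash
python3 m2.py
```

```text
t 15.55 yaw -0.3924998879789272 -0.391805274403064 dq6 [ 0.521 -0.096 -0.041] mz [ 0.071 -0.016 -0.091] tau6 [-0.651 -0.168  0.439] F [ 0.443 -2.51  -0.153]
```

{"op": "arm_command", "data": {"deltas": [[0,0,0,3],[0,0,0,3]]}}

```text
time: 15.75
tool_pos: [541.1, 34.0, 62.7]
tcp_rot: [-1.571, -0.0, -0.497]
contact_force: [1.3, -1.5, 1.0]
grip_width: 27.5
```

```bash
python3 m2.py
```

```text
t 15.85 yaw -0.4968187653092673 -0.4961157383217145 dq6 [ 0.521 -0.095 -0.04 ] mz [ 0.028 -0.017 -0.07 ] tau6 [-0.651 -0.161  0.441] F [ 0.971 -2.707 -0.406]
```

{"op": "arm_command", "data": {"deltas": [[0,0,0,3],[0,0,0,3]]}}

```text
time: 16.05
tool_pos: [541.1, 34.0, 62.7]
tcp_rot: [-1.571, -0.0, -0.601]
contact_force: [0.9, -2.1, 0.2]
grip_width: 27.2
```

```bash
python3 m2.py
```

```text
t 16.15 yaw -0.60124850184337 -0.6005857917525712 dq6 [ 0.521 -0.095 -0.04 ] mz [ 0.121  0.001 -0.079] tau6 [-0.628 -0.144  0.46 ] F [ 0.912 -1.267  0.565]
```

{"op": "arm_command", "data": {"deltas": [[0,0,0,3],[0,0,0,3]]}}

```text
time: 16.35
tool_pos: [541.1, 33.9, 62.7]
tcp_rot: [-1.571, -0.0, -0.706]
contact_force: [1.5, -2.9, -0.4]
grip_width: 27.4
```

```bash
python3 m2.py
```

```text
t 16.45 yaw -0.7057437421026176 -0.7051777196468674 dq6 [ 0.521 -0.095 -0.038] mz [ 0.092  0.035 -0.058] tau6 [-0.607 -0.121  0.481] F [ 0.153 -2.17  -1.057]
```

The wrist motor torque, which is nearly noise-free, was flat at -0.651 and then rose by 0.02 per 0.105 rad. That is the stated stiffness, with contact starting near yaw -0.5. Two more steps should give about 14 N.

{"op": "arm_command", "data": {"deltas": [[0,0,0,3],[0,0,0,3]]}}

```text
time: 16.65
tool_pos: [541.1, 33.9, 62.7]
tcp_rot: [-1.571, -0.0, -0.81]
contact_force: [1.7, -2.6, -1.1]
grip_width: 27.4
```

```bash
python3 m2.py
```

```text
t 16.75 yaw -0.8103039029041645 -0.8098055283612371 dq6 [ 0.523 -0.093 -0.038] mz [ 0.166  0.102 -0.034] tau6 [-0.586 -0.098  0.501] F [ 0.652 -2.514 -0.991]
```

{"op": "arm_command", "data": {"deltas": [[0,0,0,3],[0,0,0,3]]}}

```text
time: 16.95
tool_pos: [541.1, 33.9, 62.7]
tcp_rot: [-1.571, -0.0, -0.915]
contact_force: [1.5, -2.9, -0.6]
grip_width: 27.5
```

```bash
python3 m2.py
```

```text
t 17.05 yaw -0.9149234348429651 -0.914361079798657 dq6 [ 0.522 -0.094 -0.038] mz [0.172 0.11  0.042] tau6 [-0.565 -0.076  0.522] F [ 1.791 -3.388  0.662]
```

The torque rose 0.086 N m, about 15 N of clamping, and the sensed moment of 0.17 agrees. I stop turning and release.

{"op": "arm_command", "data": {"deltas": [[0,0,0,0],[0,0,0,0],[0,0,0,0],[0,0,0,0],[0,0,0,0]], "claw": 0}}

```text
time: 17.55
tool_pos: [541.0, 34.2, 62.7]
tcp_rot: [-1.571, 0.0, -0.917]
contact_force: [-0.5, -0.6, 0.6]
grip_width: 63.0
```

{"op": "arm_command", "data": {"deltas": [[0,0,0,0],[0,0,0,0],[0,0,0,0],[0,0,0,0]]}}

```text
time: 17.95
tool_pos: [541.0, 34.0, 62.7]
tcp_rot: [-1.571, -0.0, -0.917]
contact_force: [0.4, 0.2, -0.5]
grip_width: 91.1
```

{"op": "arm_command", "data": {"deltas": [[0,-0.04,0,0],[0,-0.04,0,0],[0,-0.04,0,0],[0,-0.04,0,0],[0,0,0,0]]}}

```text
time: 18.45
tool_pos: [543.7, 33.9, 228.6]
tcp_rot: [-1.563, -0.007, -0.917]
contact_force: [-0.1, 0.4, 0.4]
grip_width: 91.9
```

```bash
python3 - <<'E'
from h import *
p=snap("wrist"); q=snap("side")
a=p["img"]; b=cv2.resize(q["img"][140:300,200:480],(560,320))
cv2.imwrite("pics/end.png",np.vstack([cv2.resize(a,(373,280)).repeat(1,0) if 0 else np.pad(cv2.resize(a,(373,280)),((0,0),(0,187),(0,0))),b])[:,:,::-1])
print(bot.get_obs()["tool_pos"],bot.get_obs()["grip_width"])
E
```

```text
[541.19960918  34.06583578 223.29064977] 91.73977371059014
```

View pics/end.png

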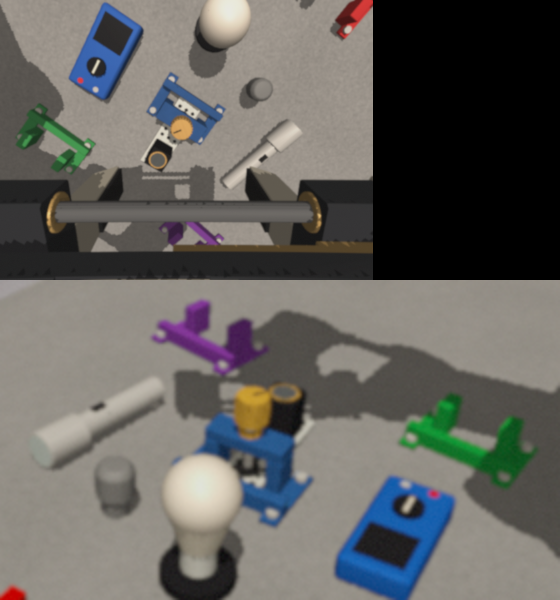

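The closing views show the carrier home under the clamp and the torch, tester, fuse and bulb where they were. The knob's mark has turned by about the expected 86°, so the fingers did not slip.

```bash
python3 -c "
from plant import job; print(job.close_job())"
```

```text
the job is handed in; nothing more can be done
None
```

The job is done and handed in at about 18.5 s of the 67 s allowed. The carrier is home under the blue clamp and the thumbscrew is seated on the tongue.

- **Carrier:** I gripped it by the lampholder and slid it in tongue first. It met the end stop at y ≈ -32.5 mm, within 1 mm of the home position I had worked out from the pictures. I pressed with about 13 N, and the view after release showed it centred with no visible gap.
- **Thumbscrew:** I turned it clockwise about 1.5 rad. Torque was flat for about the first 1.08 rad, then climbed 0.02 N m per 0.1 rad. I stopped at +0.086 N m, which is about 15 N of clamping. That force is worked out from the torque rise, not measured directly.
- **Last checks:** The gripper is open and 160 mm above where it held the knob, touching nothing. The torch, tester, fuse and bulb look unmoved in the final pictures, and the knob's mark agrees with no slip.
- **Disagreements:** The wrist moment sensor was noisy, with one free-turn reading of 0.03 N m against the expected 0.08. I used the steadier wrist-joint torque instead; the sensor's final reading of 0.17 N m agreed with it. The first two camera estimates of the knob and guide differed by 1–2 cm, and the wrist view settled that.

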